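# Invert a capped sample bottle and set it in the finished rest

## Robot

A 6-joint arm with a two-finger parallel gripper is mounted at the origin on the work surface. World frame = base frame: x ahead of the robot, y to its left, z up, the work surface at z = 0. Lengths are in m, angles in degrees, forces in N, time in s.
With the tool pointing down it reaches from about 0.275 to 0.75 m from the base axis. Payload 10.2 kg.
Tool frame: the origin (TCP) lies on the front face of the gripper's body, between the roots of the fingers; the fingertips stand 73 mm ahead of it and the grasp point (between the pads) lies 54 mm ahead of it (r.grasp_offset is the distance from the TCP to the grasp point, in m); z points along the fingers, x is the direction in which the jaws open and shut, and the axes are right-handed (so a half turn about z gives the same grasp; the last joint's range is limited). The gripper opens to 85 mm and grips with 20 to 120 N. Pads are 22 mm wide; open, the fingers measure 114 mm over their backs; the gripper's body (76 mm by 85 mm) begins 54 mm behind the grasp point. The pads swing forward as they close: fully open they stand 13 mm farther back than shut.
Start: joints at [64.148, 17.928, 85.812, -0, 76.261, -12.8], TCP at [0.119, 0.511, 0.304] pointing down, gripper open.
Joint ranges: [-168.41, 168.41], [-55.51, 124.54], [10.69, 146.95], [-70.63, 250.63], [1, 178], [-165.06, 165.06]. Speed limits (degrees/s): [136.94, 136.94, 172.46, 180, 180, 180].

## Interface

Orientations are given as [roll, pitch, yaw] about the fixed x, y, z axes, in that order (R = Rz(yaw) Ry(pitch) Rx(roll)).
In Python, from station import r gives the robot as it stands.
- The arm moves only by the tool arm_command, never from a script. Its argument "commands" is a list of rows, each a list of 3 entries, a list of its own where there are three numbers: the shift along the world's x, y, z in mm, then the turn, a rotation vector about the world's x, y, z in rad, then the finger opening in mm, from 0 to 85.4. A call has 1 to 8 rows; each row is the pose to reach, as a shift and turn from the pose commanded when the call began; what a row does not reach only later rows make up. A row lasts 1/10 s, in which the tool goes at most 50 mm and 8.59 degrees, less where a joint would pass 70% of its speed; a pose out of reach is approached as far as the arm can. A call with a gripper value outside its range is refused whole. The fingers move at their own pace and stop on an object; "grip_force" is the grip in N (left out, the last holds). Time passes only in rows, so rows that repeat a pose let the fingers close. It gives the time, the measured TCP pose, the force and the opening at its end, in the units of the state.
- r.sense(): the state, without advancing time (a new reading comes with each control period).
- r.camera(name): name is "side" or "top"; returns a dict with "frame" (400x640x3 uint8, red, green, blue), "depth" (400x640 float32, m along the optical axis (not along the pixel's ray), 0 where there is no reading), "mtx" (3x3 intrinsics, pixels), "view" (4x4, takes a point from world to camera coordinates). Camera axes: x right, y down, z forward; pixel columns grow to the right and rows downward; lengths in m; the calibration is good to about 2 mm. A picture is of the moment at which its call begins.
- r.finish_job(): hands the job in, once; it reports no verdict.
The state is a dict: "time_s": time; "joint_pos": joint angles; "qd": joint speeds; "effort": joint torques, N m; "tcp_pos": TCP position; "orientation": TCP orientation; "force": force on the tool from outside, world axes, zero at the start; "ft_torque": the same for the moment, N m; "gripper_width": finger opening in m.
Only numpy, scipy, OpenCV 4.12 (cv2) and the standard library are available. Lean on these libraries where they do the work, as an engineer would, in place of code of your own. Each camera call takes 0.05 s, during which the arm holds its last target.

## Task

Mix the lilac-capped sample bottle by inversion: take it out of the slanted red rest, turn it upside down well above the desk and clear of everything (cap pointing steeply down, at least 45 degrees below level), and keep it so for one second. Then turn it cap-up again and set it gently in the slanted green rest, lying in the trough with its foot on the ledge, and let go; do not drop it, and leave the other bottles, the clip basket and the stapler where they are.

Things in the scene. Friction and masses are not known exactly. Their poses are not given: they have to be found in the camera images.
- sample: The bottle to mix: closed rigid cylinder, dark red with a white band, 48 mm diameter, 136 mm long, 0.13 to 0.25 kg; straight body 0 to 104 mm from the foot, lilac cap (40 mm diameter) from 110 mm up. Origin: centre of the foot; z along its axis to the cap. Starts in a bay of the red rest, leaning back 0.70 rad, held by a trough to 59 mm from the foot; from 60 to 104 mm it is free all round.
- neighbour: A like bottle with a red cap in the other bay of the red rest, 100 mm from the sample, axis to axis; leave it alone. Same size, origin and axes as the sample.
- red_rest: Red slanted rest, fixed, base 125 x 196 mm, two bays at y = +50 and -50 mm. Origin: centre of the base's underside, on the desk; x level, to the side towards which the bottles lean back (roughly away from the robot), z up. In each bay a resting bottle's foot centre is at x = -30, z = 48 mm.
- green_rest: Green slanted rest for mixed samples, fixed, base 125 x 96 mm, one bay of the same shape, empty at first. Origin and axes as for the red rest; its seat is at x = -30, y = 0, z = 48 mm.
- green_seat: Seat of the green rest, marked by a lilac stripe on the ledge. Origin: foot centre of a resting bottle. z: slanted direction for the bottle's axis and cap, 0.70 rad from vertical; x: square to z, into the trough, forward and down. The trough is a 90 degree V, open towards -x, 59 mm long from the ledge up, touching a bottle 45 degrees either side of +x and reaching 34 mm to each side.
- spare: A like bottle with an orange cap standing upright on the desk; leave it alone. Origin: centre of its foot; z along its axis to the cap.
- clip_basket: Black open basket of clips, 100 x 130 x 50 mm, loose; leave it alone. Origin: centre of its underside.
- stapler: Blue and black stapler, 140 x 35 x 39 mm, loose; leave it alone. Origin: centre of its underside.
Not all that is in view belongs to the job. Of the things that look like the green_rest, the middle-sized one is meant.

How it is judged:
By the outcome, as a careful person would: the job done as asked, in the order asked, and still so for the second after the job is handed in, with the robot touching nothing.
It also fails if it takes over 45 s, if anything falls off the work surface, if the arm or the gripper's body presses on something with over 40 N, if the wrist force passes 120 N, or if a joint passes its speed limit or range.

## Working session

There is one attempt and no reset: what is moved stays moved. The work goes in short steps, Python scripts to look and compute and a tool call to move; the robot and the scene stay as the last step left them, time stands still between calls to the robot, and variables do not carry over. Pictures are saved under pics/ and viewed, and the job is handed in when it is done.

Besides the shell and the picture viewer there is one more tool, called after "Call:" by a JSON object that holds its "name" and its "arguments", one argument or row to a line. arm_command: Moves the arm, as the interface text tells. Its arguments: {"type":"object","properties":{"commands":{"type":"array"},"grip_force":{"type":"number"}},"required":["commands"]}

```bash
ls; mkdir -p pics; python3 - <<'E'
from station import r
import cv2,numpy as np
s=r.sense();print(s)
for n in("side","top"):
    c=r.camera(n);cv2.imwrite(f"pics/{n}0.png",c["frame"][:,:,::-1]);np.savez(f"{n}0.npz",**c);print(n,c["mtx"],c["view"])
E
```

```text
pics
{'time_s': 0.0, 'joint_pos': array([ 6.41470764e+01,  1.79592518e+01,  8.58561674e+01,  1.37469262e-03,
        7.62606962e+01, -1.28003222e+01]), 'qd': array([ 0.02303121,  0.04321555, -0.12101966, -0.04842797, -0.07910539,
        0.05715722]), 'effort': array([-1.34007227e-03, -4.12268722e+01, -2.59737951e+01, -2.22047611e-04,
        4.20675759e-03,  1.94510955e-05]), 'tcp_pos': array([0.11850193, 0.5112709 , 0.30332255]), 'orientation': array([-1.79981835e+02,  7.39279953e-02,  7.69470829e+01]), 'force': array([-0.77417534, -0.3946836 , -0.32602387]), 'ft_torque': array([0.01364594, 0.03098575, 0.00125033]), 'gripper_width': 0.08518203540618165}
side [[366.63510102   0.         324.33115542]
 [  0.         366.63510102 198.14687808]
 [  0.           0.           1.        ]] [[ 0.99774896 -0.0654442   0.01463102 -0.45093278]
 [-0.04120478 -0.77042986 -0.6361918   0.10246742]
 [ 0.05290724  0.63415684 -0.7713922   0.89459753]
 [ 0.          0.          0.          1.        ]]
top [[404.45539366   0.         319.8143431 ]
 [  0.         404.45539366 202.86734389]
 [  0.           0.           1.        ]] [[-0.02681306 -0.99962742  0.00510655  0.09271541]
 [-0.99539     0.02622812 -0.09225418  0.47656558]
 [ 0.09208588 -0.00755662 -0.9957224   1.17100246]
 [ 0.          0.          0.          1.        ]]
```

View pics/side0.png

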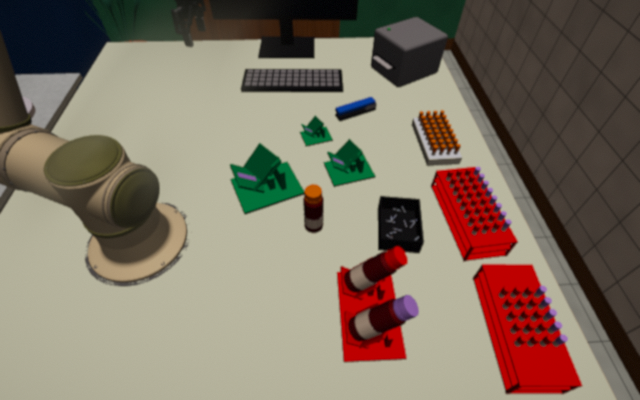

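View pics/top0.png

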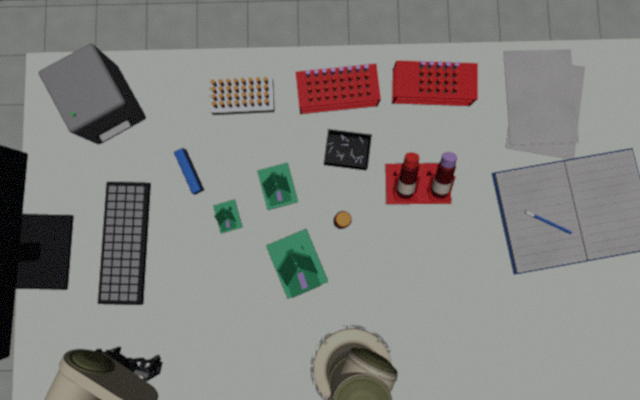

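The side view shows the red rest with the lilac-capped bottle at (385,318) and the red-capped one at (378,268). There are three green rests: big at (265,178), middle at (348,163), small at (316,131). In the top view the middle one is at (277,186) and the lilac cap at (448,160). Next I'll measure them.

```bash
cat > h.py <<'E'
import numpy as np,cv2
def load(n): return dict(np.load(n))
def cloud(c):
    d=c["depth"];K=c["mtx"];v,u=np.indices(d.shape)
    P=np.stack([(u-K[0,2])/K[0,0]*d,(v-K[1,2])/K[1,1]*d,d],-1)
    T=np.linalg.inv(c["view"]);return P@T[:3,:3].T+T[:3,3]
def ray(c,uv,z):
    K=c["mtx"];T=np.linalg.inv(c["view"])
    d=T[:3,:3]@np.array([(uv[0]-K[0,2])/K[0,0],(uv[1]-K[1,2])/K[1,1],1]);o=T[:3,3]
    return o+d*(z-o[2])/d[2]
def proj(c,p):
    q=c["view"][:3,:3]@np.asarray(p)+c["view"][:3,3];q=c["mtx"]@q;return q[:2]/q[2]
E
python3 - <<'E'
from h import *
for n,boxes in (("top",{"green":(255,160,305,215),"gbig":(262,225,332,302),"gsm":(208,195,248,236),"red":(380,145,460,210)}),("side",{"green":(318,135,380,190),"red":(330,240,420,365)})):
    c=load(n+"0.npz");P=cloud(c);hsv=cv2.cvtColor(c["frame"],cv2.COLOR_RGB2HSV)
    z0=P[250:300,200:250,2] if n=="top" else P[200:300,200:300,2]
    print(n,"desk z",np.median(z0))
    for k,(a,b,e,f) in boxes.items():
        h=hsv[b:f,a:e];p=P[b:f,a:e]
        m=((h[...,0]>50)&(h[...,0]<90) if k[0]=="g" else ((h[...,0]<6)|(h[...,0]>174)))&(h[...,1]>120)&(h[...,2]>60)
        q=p[m];zz=q[:,2];print(k,m.sum(),"z pct",np.percentile(zz,[2,25,50,75,98]).round(3))
        # base silhouette rect
        mm=m&(p[...,2]<0.02)
        rct=cv2.minAreaRect((p[mm][:,:2]*1000).astype(np.float32));print("  base rect",np.round(rct[0],1),np.round(rct[1],1),round(rct[2],1), "z",np.median(p[mm][:,2]).round(4))
        m2=(h[...,0]>120)&(h[...,0]<160)&(h[...,1]>40)
        if m2.sum(): print("  lilac",m2.sum(),p[m2].mean(0).round(4),p[m2].std(0).round(4))
    img=c["frame"][...,::-1]
    for k,(a,b,e,f) in boxes.items():
        cv2.imwrite(f"pics/{n}_{k}.png",cv2.resize(img[b:f,a:e],None,fx=6 if k[0]=='g' else 4.5,fy=6 if k[0]=='g' else 4.5,interpolation=cv2.INTER_CUBIC))
E
```

```text
top desk z 0.00037009958469857995
green 1007 z pct [0.005 0.009 0.042 0.061 0.087]
  base rect [534.5 205.7] [118.2  88.6] 13.7 z 0.0086
  lilac 32 [0.5014 0.198  0.0498] [0.0079 0.0036 0.0069]
gbig 2107 z pct [0.008 0.012 0.05  0.079 0.116]
  base rect [304.2 153. ] [162.9 123.6] 21.3 z 0.0115
  lilac 83 [0.2594 0.1357 0.0675] [0.011  0.0058 0.0101]
gsm 496 z pct [0.002 0.007 0.028 0.042 0.061]
  base rect [448.2 355.1] [81.5 62. ] 16.0 z 0.0064
  lilac 16 [0.4246 0.3501 0.0363] [0.0048 0.0028 0.0056]
red 1778 z pct [0.005 0.009 0.013 0.069 0.16 ]
  base rect [ 532.2 -214.5] [190.2 121.7] 88.9 z 0.0089
  lilac 208 [ 0.5727 -0.2629  0.1532] [0.0112 0.0103 0.0065]
side desk z 0.0012605311024081467
green 1221 z pct [0.006 0.009 0.011 0.056 0.084]
  base rect [521.6 261.9] [121.3 214.6] 13.0 z 0.0088
  lilac 19 [0.5017 0.1984 0.0496] [0.0076 0.0039 0.0069]
red 3919 z pct [0.007 0.009 0.011 0.065 0.16 ]
  base rect [ 537.8 -187.2] [271.8 155.1] 78.1 z 0.0092
  lilac 556 [ 0.5801 -0.2426  0.1389] [0.0272 0.0726 0.056 ]
```

```bash
python3 - <<'E'
from h import *
from scipy.optimize import least_squares
# green/red base with cleaned masks in both views
C={n:load(n+"0.npz") for n in("top","side")}
for k,ctr,hue in (("green",(534,206),'g'),("red",(532,-214),'r')):
    for n,c in C.items():
        P=cloud(c)*1000;h=cv2.cvtColor(c["frame"],cv2.COLOR_RGB2HSV)
        m=(((h[...,0]>50)&(h[...,0]<90)) if hue=='g' else ((h[...,0]<6)|(h[...,0]>174)))&(h[...,1]>120)&(h[...,2]>60)
        m&=(P[...,2]>3)&(P[...,2]<14)&(np.hypot(P[...,0]-ctr[0],P[...,1]-ctr[1])<(90 if hue=='g' else 125))
        num,lab,st,_=cv2.connectedComponentsWithStats(m.astype(np.uint8))
        keep=m&np.isin(lab,[i for i in range(1,num) if st[i,4]>25])
        print(k,n,cv2.minAreaRect(P[keep][:,:2].astype(np.float32)),keep.sum())
# sample cylinder
pts=[]
for n,c in C.items():
    P=cloud(c)*1000
    R=np.array([532,-214.5,0]);a=np.radians(-1.1)
    q=P-R;x=q[...,0]*np.cos(a)+q[...,1]*np.sin(a);y=-q[...,0]*np.sin(a)+q[...,1]*np.cos(a);z=q[...,2]
    for nm,y0 in(("sample",-50),("neigh",50)):
        d=np.array([np.sin(.7),0,np.cos(.7)]);f=np.array([-30,y0,48.])
        X=np.stack([x,y,z],-1)-f;t=X@d
        rad=np.linalg.norm(X-t[...,None]*d,axis=-1)
        m=(t>40)&(t<100)&(rad<32)
        pp=X[m]
        pts.append((n,nm,pp))
        print(n,nm,m.sum(),"rad",np.percentile(rad[m],[5,50,95]).round(1))
        mc=(rad<26)&(t>100)&(t<145);print("   tmax",np.percentile(t[mc],[50,95,99]).round(1))
for nm in("sample","neigh"):
    pp=np.concatenate([p for a,b,p in pts if b==nm])
    d=np.array([np.sin(.7),0,np.cos(.7)]);e1=np.array([0,1,0]);e2=np.cross(d,e1)
    def res(v):
        dd=d+v[2]*e1+v[3]*e2;dd/=np.linalg.norm(dd);X=pp-v[0]*e1-v[1]*e2;t=X@dd
        return np.linalg.norm(X-t[:,None]*dd,axis=1)-24
    s=least_squares(res,[0,0,0,0],loss='soft_l1');print(nm,s.x.round(3),e2.round(2),np.abs(s.fun).mean())
E
```

```text
green top ((534.5130004882812, 205.7271270751953), (118.1978759765625, 88.62134552001953), 13.682146072387695) 417
green side ((534.8624267578125, 204.7107391357422), (121.29366302490234, 97.15988159179688), 13.106398582458496) 586
red top ((532.3182373046875, -214.67578125), (190.6527557373047, 121.36884307861328), 88.49809265136719) 904
red side ((532.4755859375, -216.7970428466797), (194.28018188476562, 124.8917007446289), 88.88050079345703) 2128
top sample 336 rad [23.3 26.3 29.1]
   tmax [125.5 135.5 136.1]
top neigh 327 rad [23.5 26.3 29.5]
   tmax [127.1 135.2 135.8]
side sample 793 rad [24.8 27.1 29.4]
   tmax [125.8 134.5 135. ]
side neigh 655 rad [24.2 27.2 29.4]
   tmax [124.9 134.4 134.9]
sample [-1.167  3.818  0.004 -0.005] [-0.76  0.    0.64] 1.0752923144103637
neigh [-1.593  3.861  0.009 -0.005] [-0.76  0.    0.64] 1.1219586786136082
```

View pics/side_red.png

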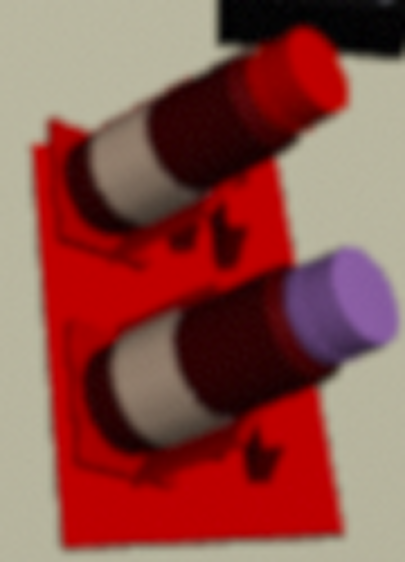

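View pics/side_green.png

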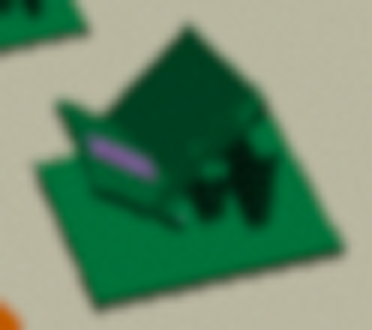

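The crops show the sample lying in the trough with its free body part visible, and the middle green rest empty with a clear lilac stripe. I'll refine the sample's axis using only the free part.

```bash
python3 - <<'E'
from h import *
from scipy.optimize import least_squares
C={n:load(n+"0.npz") for n in("top","side")}
R=np.array([532.4,-215.5,0]);a=np.radians(-1.3)
Rz=np.array([[np.cos(a),-np.sin(a),0],[np.sin(a),np.cos(a),0],[0,0,1]])
d=np.array([np.sin(.7),0,np.cos(.7)]);e1=np.array([0,1.,0]);e2=np.cross(d,e1)
for use in(("top",),("side",),("top","side")):
  for nm,y0 in(("sample",-50),("neigh",50)):
    pp=[]
    for n in use:
        X=(cloud(C[n])*1000-R)@Rz-np.array([-30,y0,48.]);t=X@d
        rad=np.linalg.norm(X-t[...,None]*d,axis=-1)
        pp.append(X[(t>64)&(t<100)&(rad<31)])
    pp=np.concatenate(pp)
    def res(v):
        X=pp-v[0]*e1-v[1]*e2;t=X@d;return np.linalg.norm(X-t[:,None]*d,axis=1)-24
    s=least_squares(res,[0,0],loss='soft_l1');print(use,nm,len(pp),s.x.round(2),np.abs(s.fun).mean().round(2))
# desk plane near red & green
for n,c in C.items():
    P=cloud(c)*1000
    for k,(x0,x1,y0,y1) in {"red":(380,450,-280,-160),"green":(430,460,120,180)}.items():
        m=(P[...,0]>x0)&(P[...,0]<x1)&(P[...,1]>y0)&(P[...,1]<y1);print(n,k,np.median(P[m][:,2]).round(2))
# objects: spare, basket
P=cloud(C["top"])*1000;print("spare top",P[212:226,337:350].reshape(-1,3).mean(0).round(0),"basket",[np.round(ray(C["top"],p,.05)*1000) for p in((328,130),(371,133),(367,169),(325,166))])
E
```

```text
('top',) sample 185 [0.75 3.14] 0.95
('top',) neigh 178 [0.72 3.42] 1.06
('side',) sample 447 [0.17 3.74] 0.61
('side',) neigh 382 [0.15 4.16] 0.68
('top', 'side') sample 632 [0.26 3.62] 0.73
('top', 'side') neigh 560 [0.23 3.98] 0.84
top red 0.74
top green 0.58
side red 1.15
side green 1.34
spare top [425.  21. 143.] basket [array([690.,  51.,  50.]), array([678., -75.,  50.]), array([571., -59.,  50.]), array([583.,  62.,  50.])]
```

```bash
cat >> h.py <<'E'
from scipy.spatial.transform import Rotation as Ro
d=np.array([np.sin(.7),0,np.cos(.7)]);e1=np.array([0,1.,0]);e2=np.cross(d,e1)
RED=(np.array([532.4,-215.5,0]),-1.3); GREEN=(np.array([534.7,205.2,0]),13.4)
def frame(rest):
    return Ro.from_euler('z',rest[1],degrees=True)
def graspR(rest): # tool: x=-y_rest, y=-d, z=-e2
    return frame(rest)*Ro.from_matrix(np.stack([-e1,-d,-e2],1))
def graspP(rest,y,t=82,off2=3.0,depth=51,yo=0.3):
    l=np.array([-30,y+yo,47.5])+t*d+off2*e2+depth*e2
    return rest[0]+frame(rest).apply(l)
def cur():
    from station import r
    s=r.sense();return s["tcp_pos"]*1000,Ro.from_euler('xyz',s["orientation"],degrees=True),s
def plan(p,R,tag=""):
    p0,R0,s=cur();w=(R*R0.inv()).as_rotvec()
    print(tag,"shift",np.round(p-p0,1),"rotvec",np.round(w,3),"ang",np.degrees(np.linalg.norm(w)).round(1))
    return s
E
python3 - <<'E'
from h import *
from station import r
print([x for x in dir(r) if x[0]!='_'],r.grasp_offset)
R=graspR(RED);g=graspP(RED,-50);print(g,R.apply([0,0,1]),R.as_euler('xyz',degrees=True))
plan(g+frame(RED).apply(100*e2)+[0,0,0],R,"pre")
plan(g,R,"grasp")
E
```

```text
['IKError', 'camera', 'finish_job', 'grasp_offset', 'sense'] 0.0539
[ 512.80156722 -264.76804495  145.00481447] [ 0.76464532 -0.01735223 -0.64421769] [-130.10704566    0.          -91.3       ]
pre shift [ 317.8 -774.3  -94. ] rotvec [ 1.242 -0.158 -2.678] ang 169.4
grasp shift [ 394.3 -776.1 -158.4] rotvec [ 1.242 -0.158 -2.678] ang 169.4
```

Call:
{"name": "arm_command", "arguments": {
  "commands": [
    [[15,-30,8],[0,0,-0.1],85],
    [[35,-65,16],[0,0,-0.22],85],
    [[60,-105,24],[0,0,-0.35],85],
    [[85,-145,32],[0,0,-0.49],85],
    [[115,-190,40],[0,0,-0.63],85],
    [[145,-235,48],[0,0,-0.77],85],
    [[175,-285,54],[0,0,-0.91],85],
    [[205,-335,60],[0,0,-1.05],85]
  ]
}}

```text
time_s: 0.9
tcp_pos: [0.3104, 0.1972, 0.3614]
orientation: [-180.0, -0.0, 16.5]
force: [1.0, 0.9, -0.2]
gripper_width: 0.0851
```

Call:
{"name": "arm_command", "arguments": {
  "commands": [
    [[20,-50,0],[0,0,-0.14],85],
    [[38,-100,0],[0,0,-0.28],85],
    [[54,-150,0],[0,0,-0.42],85],
    [[68,-200,-5],[0,0,-0.56],85],
    [[80,-250,-15],[0,0,-0.7],85],
    [[90,-300,-25],[0,0,-0.84],85],
    [[98,-345,-30],[0,0,-0.98],85],
    [[104,-385,-35],[0,0,-1.12],85]
  ]
}}

```text
time_s: 1.7
tcp_pos: [0.4134, -0.1856, 0.3259]
orientation: [-180.0, 0.0, -47.7]
force: [1.3, -0.1, 0.4]
gripper_width: 0.0849
```

```bash
python3 - <<'E'
from h import *
R=graspR(RED);g=graspP(RED,-50)
s=plan(g+frame(RED).apply(100*e2),R,"pre");print(s["time_s"],s["joint_pos"].round(1),s["tcp_pos"],s["orientation"].round(1))
E
```

```text
pre shift [  23.   -77.5 -116.5] rotvec [ 0.311 -0.835 -0.711] ang 65.3
1.7 [-39.    7.8  95.2   0.   77.    8.7] [ 0.41338024 -0.18555537  0.32590926] [-180.     0.   -47.7]
```

Call:
{"name": "arm_command", "arguments": {
  "commands": [
    [[3,-10,-15],[0.039,-0.104,-0.089],85],
    [[6,-20,-29],[0.078,-0.209,-0.178],85],
    [[9,-29,-44],[0.117,-0.313,-0.267],85],
    [[12,-39,-58],[0.155,-0.417,-0.355],85],
    [[14,-48,-73],[0.194,-0.522,-0.444],85],
    [[17,-58,-87],[0.233,-0.626,-0.533],85],
    [[20,-68,-102],[0.272,-0.731,-0.622],85],
    [[23,-77.5,-116.5],[0.311,-0.835,-0.711],85]
  ]
}}

```text
time_s: 2.5
tcp_pos: [0.4361, -0.2604, 0.2106]
orientation: [-130.5, -0.4, -90.8]
force: [0.2, 0.1, 0.6]
gripper_width: 0.0851
```

Call:
{"name": "arm_command", "arguments": {
  "commands": [
    [[0,0,0],[0,0,0],85]
  ]
}}

```text
time_s: 2.6
tcp_pos: [0.4356, -0.2597, 0.2091]
orientation: [-130.7, -0.2, -90.7]
force: [-0.6, -0.2, 0.1]
gripper_width: 0.0849
```

```bash
python3 - <<'E'
from h import *
from station import r
R=graspR(RED);g=graspP(RED,-50)
s=plan(g+frame(RED).apply(100*e2),R,"pre");print(s["time_s"],s["joint_pos"].round(1),s["tcp_pos"],s["orientation"].round(1))
plan(g+frame(RED).apply(30*e2),R,"near");plan(g,R,"grasp")
for n in("side","top"):
    c=r.camera(n);a=c["frame"][...,::-1];a=a[180:380,260:480] if n=="side" else a[120:320,320:540]
    cv2.imwrite(f"pics/{n}1.png",cv2.resize(a,None,fx=3,fy=3))
E
```

```text
pre shift [ 0.7 -3.4  0.3] rotvec [ 0.003 -0.011 -0.01 ] ang 0.9
2.6 [-58.1  14.5 118.2  72.4  42.  -22.5] [ 0.43559637 -0.2596549   0.20913339] [-130.7   -0.2  -90.7]
near shift [ 54.3  -4.6 -44.8] rotvec [ 0.003 -0.011 -0.01 ] ang 0.9
grasp shift [ 77.2  -5.1 -64.1] rotvec [ 0.003 -0.011 -0.01 ] ang 0.9
```

View pics/side1.png

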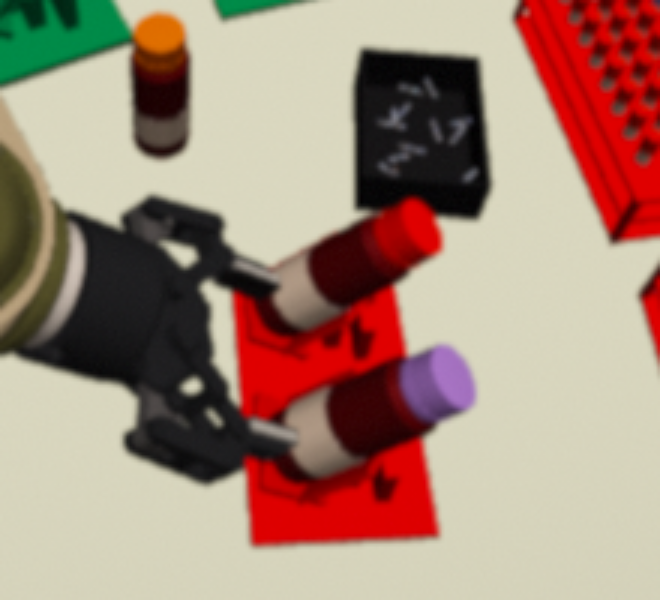

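View pics/top1.png

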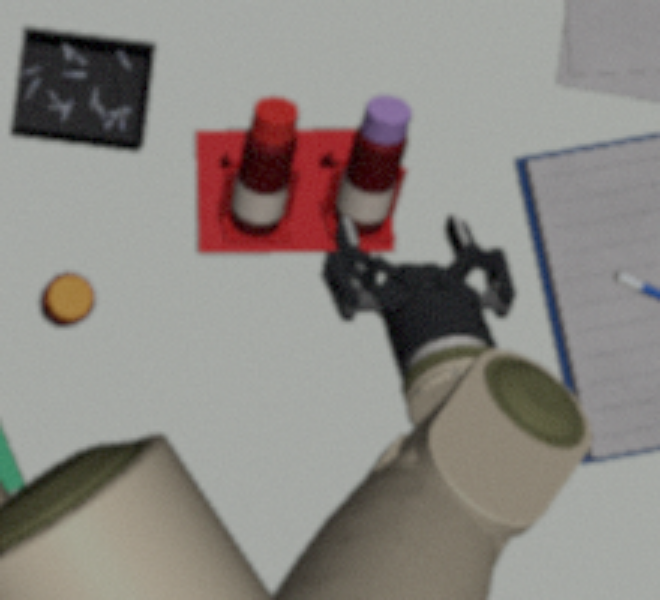

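```bash
python3 - <<'E'
from h import *
p,R,s=cur();z=R.apply([0,0,1]);x=R.apply([1,0,0])
c={n:load(n+"0.npz") for n in("side","top")}
for n,o in(("side",(260,180)),("top",(320,120))):
    f=lambda q:((proj(c[n],q/1000)-o)*3).round(0)
    print(n,"tcp",f(p),"tipmid",f(p+65*z),"tips",f(p+60*z+45*x),f(p+60*z-45*x),"graspaxis",f(p+154*z))
print(z,x)
for n in c:
    print(np.linalg.inv(c[n]["view"])[:3,3])
E
```

```text
side tcp [202. 334.] tipmid [286. 363.] tips [289. 440.] [272. 289.] graspaxis [388. 398.]
top tcp [413. 268.] tipmid [393. 215.] tips [447. 218.] [343. 220.] graspaxis [369. 150.]
[ 0.75674329 -0.01061485 -0.65362598] [-0.00613774 -0.99993946  0.00913292]
[ 0.40680918 -0.51788211  0.7618721 ]
[0.36902181 0.08903027 1.20948509]
```

The images match the projected tool line: it hits the bottle's free section, and the jaws straddle it with clearance to the red-capped neighbour. Next I approach.

Call:
{"name": "arm_command", "arguments": {
  "commands": [
    [[10,-3,-8],[0.003,-0.011,-0.01],85],
    [[20,-4,-17],[0.003,-0.011,-0.01],85],
    [[30,-4,-25],[0.003,-0.011,-0.01],85],
    [[40,-4,-33],[0.003,-0.011,-0.01],85],
    [[50,-5,-41.5],[0.003,-0.011,-0.01],85],
    [[54,-5,-45],[0.003,-0.011,-0.01],85]
  ]
}}

```text
time_s: 3.3
tcp_pos: [0.4916, -0.2643, 0.167]
orientation: [-130.0, -0.4, -90.9]
force: [0.4, 0.6, 0.5]
gripper_width: 0.085
```

```bash
python3 - <<'E'
from h import *
from station import r
R=graspR(RED);g=graspP(RED,-50)
s=plan(g,R,"grasp");print(s["joint_pos"].round(1),s["force"])
for n in("side","top"):
    c=r.camera(n);a=c["frame"][...,::-1];a=a[180:380,260:480] if n=="side" else a[120:270,340:505]
    cv2.imwrite(f"pics/{n}2.png",cv2.resize(a,None,fx=3,fy=3))
a=cv2.imread("pics/side2.png");b=cv2.imread("pics/top2.png")
E
```

```text
grasp shift [ 21.2  -0.5 -22. ] rotvec [ 0.008  0.001 -0.008] ang 0.6
[-52.   24.2 112.8  81.8  36.8 -28.6] [0.41311995 0.64337024 0.46489063]
```

View pics/side2.png

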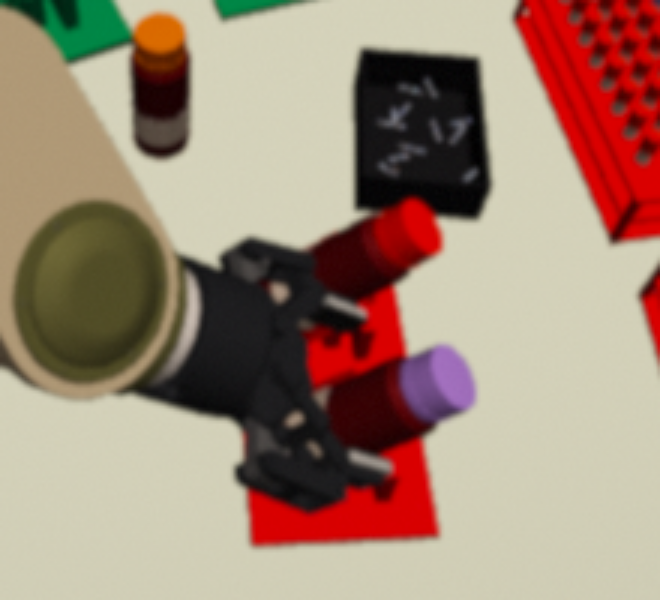

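View pics/top2.png

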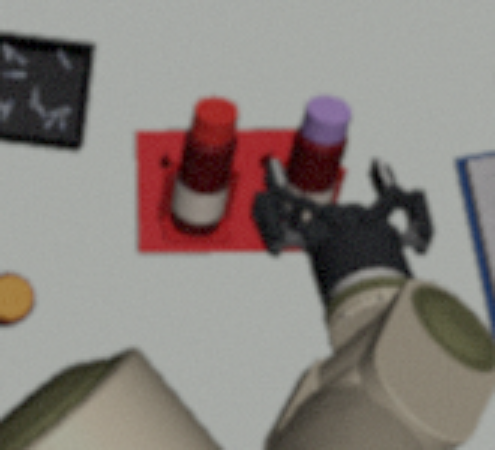

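Call:
{"name": "arm_command", "arguments": {
  "commands": [
    [[7,0,-7],[0.008,0,-0.008],85],
    [[14,0,-14],[0.008,0,-0.008],85],
    [[21,-0.5,-22],[0.008,0,-0.008],85],
    [[21,-0.5,-22],[0.008,0,-0.008],85],
    [[21,-0.5,-22],[0.008,0,-0.008],70],
    [[21,-0.5,-22],[0.008,0,-0.008],60]
  ],
  "grip_force": 20
}}

```text
time_s: 4.0
tcp_pos: [0.5115, -0.2653, 0.1445]
orientation: [-130.0, 0.1, -91.6]
force: [0.2, 0.0, 0.7]
gripper_width: 0.0607
```

```bash
python3 - <<'E'
from h import *
from station import r
R=graspR(RED);g=graspP(RED,-50)
s=plan(g,R,"grasp");print(s["joint_pos"].round(1),s["force"],s["gripper_width"])
E
```

```text
grasp shift [1.3 0.5 0.5] rotvec [-0.002  0.002  0.005] ang 0.3
[-50.   28.3 110.7  86.1  35.1 -31.1] [0.18071841 0.00322409 0.72793681] 0.06068404934839981
```

Now I close gently, then firm up the grip.

Call:
{"name": "arm_command", "arguments": {
  "commands": [
    [[0,0,0],[0,0,0],52],
    [[0,0,0],[0,0,0],48],
    [[0,0,0],[0,0,0],44],
    [[0,0,0],[0,0,0],42]
  ],
  "grip_force": 20
}}

```text
time_s: 4.4
tcp_pos: [0.5116, -0.2649, 0.1448]
orientation: [-130.0, 0.2, -91.5]
force: [-2.0, 5.5, 6.6]
gripper_width: 0.0476
```

Call:
{"name": "arm_command", "arguments": {
  "commands": [
    [[0,0.5,0],[0,0,0],40],
    [[0,0.5,0],[0,0,0],40],
    [[0,0.5,0],[0,0,0],40]
  ],
  "grip_force": 70
}}

```text
time_s: 4.7
tcp_pos: [0.5116, -0.2648, 0.1449]
orientation: [-130.0, 0.1, -91.6]
force: [-3.9, 3.8, 6.6]
gripper_width: 0.0462
```

Call:
{"name": "arm_command", "arguments": {
  "commands": [
    [[0,0,4],[0,0,0],40],
    [[-6,0,10],[0,0,0],40],
    [[-14,0,17],[0,0,0],40],
    [[-24,0,26],[0,0,0],40],
    [[-36,1,37],[0,0,0],40],
    [[-48,1,48],[0,0,0],40],
    [[-60,1,60],[0,0,0],40],
    [[-72,1,75],[0,0,0],40]
  ]
}}

```text
time_s: 5.5
tcp_pos: [0.4383, -0.2636, 0.2198]
orientation: [-130.1, 0.2, -91.6]
force: [-0.3, -0.2, -0.5]
gripper_width: 0.0464
```

```bash
python3 - <<'E'
from h import *
from station import r
p,R,s=cur();print(s["time_s"],p,s["joint_pos"].round(1),s["force"].round(1),s["ft_torque"].round(2),s["gripper_width"])
for n in("side","top"):
    c=r.camera(n);a=c["frame"][...,::-1];a=a[180:380,260:480] if n=="side" else a[120:270,340:505]
    cv2.imwrite(f"pics/{n}3.png",cv2.resize(a,None,fx=3,fy=3))
E
```

```text
5.5 [ 438.31221782 -263.64136952  219.84436721] [-58.1  13.7 117.3  71.8  42.3 -20.2] [-0.3 -0.2 -0.5] [0.02 0.49 0.05] 0.04644041147994603
```

View pics/side3.png

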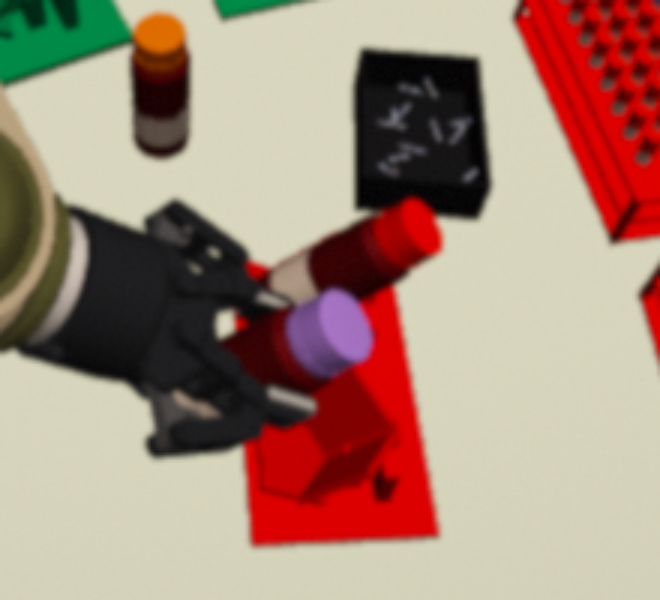

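The bottle is out of the trough and the neighbour hasn't moved. Next: up, then toward the middle.

Call:
{"name": "arm_command", "arguments": {
  "commands": [
    [[-5,5,25],[0,0,0],40],
    [[-10,12,55],[0,0,0],40],
    [[-15,25,90],[0,0,0],40],
    [[-20,45,125],[0,0,0],40],
    [[-25,70,160],[0,0,0],40],
    [[-30,98,190],[0,0,0],40],
    [[-35,128,215],[0,0,0],40],
    [[-38,160,235],[0,0,0],40]
  ]
}}

```text
time_s: 6.4
tcp_pos: [0.4011, -0.1028, 0.4555]
orientation: [-130.0, 0.1, -91.6]
force: [0.3, -0.4, -0.8]
gripper_width: 0.0459
```

```bash
python3 - <<'E'
from h import *
p,R,s=cur();print(s["time_s"],p,s["joint_pos"].round(1),s["force"].round(1),s["gripper_width"],s["orientation"])
E
```

```text
6.4 [ 401.09216592 -102.75456428  455.53244469] [-45.4 -19.  109.7  39.9  56.   33.4] [ 0.3 -0.4 -0.8] 0.04594948090656568 [-1.29956389e+02  1.19885300e-01 -9.16010472e+01]
```

```bash
python3 - <<'E'
from h import *
R=frame(GREEN)*Ro.from_euler('y',-20,degrees=True)*frame(GREEN).inv()*graspR(GREEN)
plan(np.array([400,50,480]),R)
E
```

```text
shift [ -1.1 152.8  24.5] rotvec [ 0.034 -0.346  0.259] ang 24.8
```

Call:
{"name": "arm_command", "arguments": {
  "commands": [
    [[0,15,3],[0,-0.04,0.03],40],
    [[0,35,6],[0.005,-0.08,0.06],40],
    [[0,58,10],[0.01,-0.13,0.1],40],
    [[0,82,14],[0.015,-0.18,0.14],40],
    [[0,106,18],[0.02,-0.24,0.18],40],
    [[0,130,21],[0.028,-0.3,0.22],40],
    [[0,145,24],[0.034,-0.33,0.25],40],
    [[-1,153,24.5],[0.034,-0.346,0.259],40]
  ]
}}

```text
time_s: 7.2
tcp_pos: [0.4004, 0.0502, 0.4785]
orientation: [-110.1, 0.0, -76.4]
force: [-0.3, -0.3, -0.7]
gripper_width: 0.0465
```

```bash
python3 - <<'E'
from h import *
from station import r
p,R,s=cur();print(s["time_s"],p,s["joint_pos"].round(1),s["force"].round(1),s["gripper_width"],s["orientation"])
z=R.apply([0,0,1]);print("z",z,"y",R.apply([0,1,0]),"rotvec per 8.0deg about -z",(-z*np.radians(8)).round(4), "total for -60",(-z*np.radians(60)).round(3))
c=r.camera("side");cv2.imwrite("pics/side4.png",c["frame"][...,::-1])
E
```

```text
7.2 [400.39645729  50.16172075 478.52355704] [-27.4 -26.1 118.3  62.8  43.8  18.9] [-0.3 -0.3 -0.7] 0.04651258612522303 [-1.10127047e+02  4.28979774e-02 -7.64405779e+01]
z [ 0.91270094  0.22038651 -0.34410286] y [-0.33467669 -0.07999282 -0.93893166] rotvec per 8.0deg about -z [-0.1274 -0.0308  0.048 ] total for -60 [-0.956 -0.231  0.36 ]
```

View pics/side4.png

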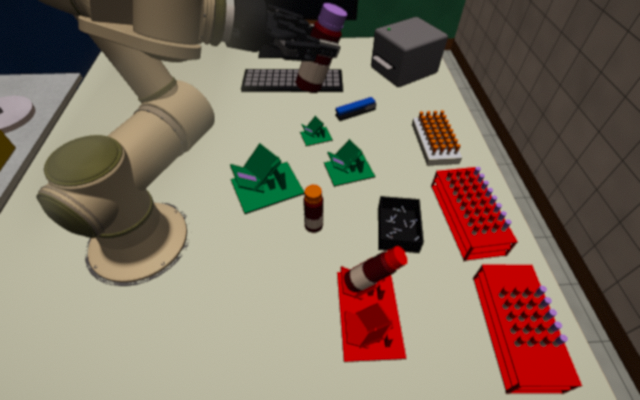

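Call:
{"name": "arm_command", "arguments": {
  "commands": [
    [[0,0,0],[-0.056,-0.013,0.021],40],
    [[0,0,0],[-0.167,-0.04,0.063],40],
    [[0,0,0],[-0.279,-0.067,0.105],40],
    [[0,0,0],[-0.39,-0.094,0.147],40],
    [[0,0,0],[-0.502,-0.121,0.189],40],
    [[0,0,0],[-0.613,-0.148,0.231],40],
    [[0,0,0],[-0.725,-0.175,0.273],40],
    [[0,0,0],[-0.836,-0.202,0.315],40]
  ]
}}

```text
time_s: 8.05
tcp_pos: [0.4007, 0.0487, 0.4786]
orientation: [-121.2, -48.3, -52.3]
force: [0.5, -0.3, -1.3]
gripper_width: 0.046
```

Call:
{"name": "arm_command", "arguments": {
  "commands": [
    [[0,0,0],[-0.1115,-0.027,0.042],40],
    [[0,0,0],[-0.223,-0.054,0.084],40],
    [[0,0,0],[-0.334,-0.081,0.126],40],
    [[0,0,0],[-0.446,-0.108,0.168],40],
    [[0,0,0],[-0.557,-0.135,0.21],40],
    [[0,0,0],[-0.669,-0.161,0.252],40],
    [[0,0,0],[-0.78,-0.188,0.294],40],
    [[0,0,0],[-0.892,-0.215,0.336],40]
  ]
}}

```text
time_s: 8.85
tcp_pos: [0.4007, 0.0487, 0.4786]
orientation: [138.8, -62.8, 58.0]
force: [0.1, 0.3, -1.0]
gripper_width: 0.0466
```

```bash
python3 - <<'E'
from h import *
p,R,s=cur();print(s["time_s"],p,s["joint_pos"].round(1),s["force"].round(1),s["gripper_width"],s["orientation"])
z=R.apply([0,0,1]);print("z",z,"cap",-R.apply([0,1,0]))
E
```

```text
8.85 [400.68385197  48.69325176 478.56384293] [-27.7 -26.  118.3  63.   44.  -90. ] [ 0.1  0.3 -1. ] 0.04664010344340739 [138.78117414 -62.84401138  58.04394889]
z [ 0.91330735  0.21910032 -0.34331435] cap [-0.32789571  0.89556399 -0.3007483 ]
```

Call:
{"name": "arm_command", "arguments": {
  "commands": [
    [[0,0,0],[-0.1115,-0.027,0.042],40],
    [[0,0,0],[-0.223,-0.054,0.084],40],
    [[0,0,0],[-0.334,-0.081,0.126],40],
    [[0,0,0],[-0.446,-0.108,0.168],40],
    [[0,0,0],[-0.557,-0.135,0.21],40],
    [[0,0,0],[-0.669,-0.161,0.252],40],
    [[0,0,0],[-0.78,-0.188,0.294],40],
    [[0,0,0],[-0.87,-0.21,0.328],40]
  ]
}}

```text
time_s: 9.65
tcp_pos: [0.4007, 0.0487, 0.4785]
orientation: [110.9, -15.7, 97.7]
force: [-0.3, 0.9, -0.5]
gripper_width: 0.0461
```

Call:
{"name": "arm_command", "arguments": {
  "commands": [
    [[0,0,0],[0,0,0],40],
    [[0,0,0],[0,0,0],40],
    [[0,0,0],[0,0,0],40],
    [[0,0,0],[0,0,0],40],
    [[0,0,0],[0,0,0],40],
    [[0,0,0],[0,0,0],40],
    [[0,0,0],[0,0,0],40],
    [[0,0,0],[0,0,0],40]
  ]
}}

```text
time_s: 10.45
tcp_pos: [0.4005, 0.0493, 0.4789]
orientation: [110.9, -16.0, 97.7]
force: [-0.5, 0.1, -1.7]
gripper_width: 0.0463
```

```bash
python3 - <<'E'
from h import *
from station import r
p,R,s=cur();print(s["time_s"],p,s["joint_pos"].round(1),s["force"].round(1),s["gripper_width"],s["orientation"])
z=R.apply([0,0,1]);print("z",z,"cap",-R.apply([0,1,0]))
c=r.camera("side");cv2.imwrite("pics/side5.png",c["frame"][...,::-1])
E
```

```text
10.45 [400.5118658   49.26133991 478.88228449] [ -27.7  -26.1  118.2   63.    44.1 -144.4] [-0.5  0.1 -1.7] 0.046318540392014475 [110.90298771 -15.96373808  97.65575797]
z [ 0.91278635  0.22170512 -0.34302757] cap [-0.38783465  0.20710651 -0.89815988]
```

View pics/side5.png

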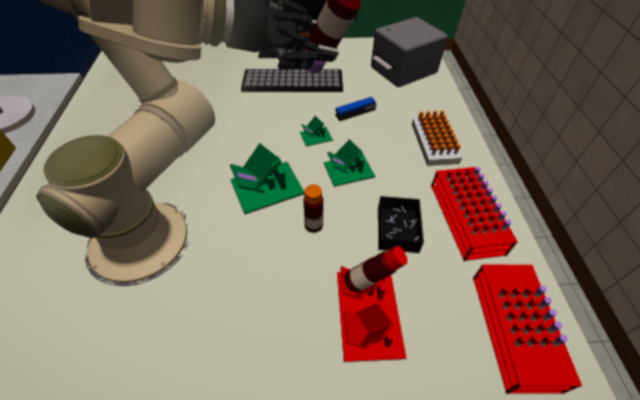

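Call:
{"name": "arm_command", "arguments": {
  "commands": [
    [[0,0,0],[0,0,0],40],
    [[0,0,0],[0,0,0],40],
    [[0,0,0],[0,0,0],40],
    [[0,0,0],[0,0,0],40],
    [[0,0,0],[0,0,0],40],
    [[0,0,0],[0,0,0],40],
    [[0,0,0],[0,0,0],40]
  ]
}}

```text
time_s: 11.2
tcp_pos: [0.4005, 0.0493, 0.4789]
orientation: [110.9, -16.0, 97.7]
force: [-0.3, 0.5, -1.1]
gripper_width: 0.046
```

The picture shows the bottle inverted, foot up at (340,10) and cap pointing down, held for 1.5 s at 64° below level. Now I turn it back.

Call:
{"name": "arm_command", "arguments": {
  "commands": [
    [[0,0,0],[0.09,0.021,-0.034],40],
    [[0,0,0],[0.2,0.048,-0.075],40],
    [[0,0,0],[0.315,0.076,-0.118],40],
    [[0,0,0],[0.43,0.104,-0.162],40],
    [[0,0,0],[0.545,0.132,-0.205],40],
    [[0,0,0],[0.66,0.16,-0.248],40],
    [[0,0,0],[0.775,0.188,-0.291],40],
    [[0,0,0],[0.89,0.216,-0.335],40]
  ]
}}

```text
time_s: 12.0
tcp_pos: [0.4005, 0.0493, 0.4789]
orientation: [141.6, -64.0, 55.0]
force: [0.1, 0.4, -1.7]
gripper_width: 0.0466
```

Call:
{"name": "arm_command", "arguments": {
  "commands": [
    [[0,0,0],[0.1115,0.027,-0.042],40],
    [[0,0,0],[0.223,0.054,-0.084],40],
    [[0,0,0],[0.334,0.081,-0.126],40],
    [[0,0,0],[0.446,0.108,-0.168],40],
    [[0,0,0],[0.557,0.135,-0.21],40],
    [[0,0,0],[0.669,0.161,-0.252],40],
    [[0,0,0],[0.78,0.188,-0.294],40],
    [[0,0,0],[0.892,0.215,-0.336],40]
  ]
}}

```text
time_s: 12.8
tcp_pos: [0.4005, 0.0493, 0.4789]
orientation: [-120.0, -46.8, -53.6]
force: [0.1, 0.0, -0.7]
gripper_width: 0.046
```

```bash
python3 - <<'E'
from h import *
p,R,s=cur();print(s["time_s"],p,s["joint_pos"].round(1),s["force"].round(1),s["gripper_width"],s["orientation"])
R=graspR(GREEN);g=graspP(GREEN,0,yo=0);print(g)
plan(g+frame(GREEN).apply(100*e2),R,"pre")
E
```

```text
12.8 [400.51506359  49.25163889 478.91497726] [-27.6 -26.1 118.2  63.   44.  -32.2] [ 0.1  0.  -0.7] 0.046021094778214054 [-120.01443611  -46.78308666  -53.62122226]
[516.72735498 200.918312   145.00481447]
pre shift [  41.8  133.9 -269.5] rotvec [ 0.675  0.498 -0.449] ang 54.5
```

Call:
{"name": "arm_command", "arguments": {
  "commands": [
    [[4,10,-8],[0.07,0.05,-0.046],40],
    [[9,26,-24],[0.15,0.111,-0.1],40],
    [[15,46,-44],[0.24,0.177,-0.16],40],
    [[21,66,-66],[0.33,0.243,-0.22],40],
    [[27,86,-88],[0.42,0.31,-0.279],40],
    [[33,106,-112],[0.51,0.376,-0.339],40],
    [[39,124,-134],[0.6,0.443,-0.399],40],
    [[42,134,-150],[0.675,0.498,-0.449],40]
  ]
}}

```text
time_s: 13.6
tcp_pos: [0.4421, 0.182, 0.3312]
orientation: [-128.8, -3.4, -74.5]
force: [0.5, -0.7, -0.6]
gripper_width: 0.046
```

```bash
python3 - <<'E'
from h import *
from station import r
p,R,s=cur();print(s["time_s"],p,s["joint_pos"].round(1),s["force"].round(1),s["gripper_width"],s["orientation"])
R=graspR(GREEN);g=graspP(GREEN,0,yo=0)
plan(g+frame(GREEN).apply(100*e2),R,"pre")
C={n:r.camera(n) for n in("side","top")}
for n,c in C.items():
    np.savez(n+"6.npz",**c);cv2.imwrite(f"pics/{n}6.png",c["frame"][...,::-1])
E
```

```text
13.6 [442.0927783  182.02509126 331.24697491] [  6.3  -4.1 117.5  18.1  16.3  64.1] [ 0.5 -0.7 -0.6] 0.04601317613125027 [-128.81149462   -3.42007704  -74.50807177]
pre shift [   0.2    1.2 -121.8] rotvec [ 0.052  0.037 -0.037] ang 4.2
```

View pics/side6.png

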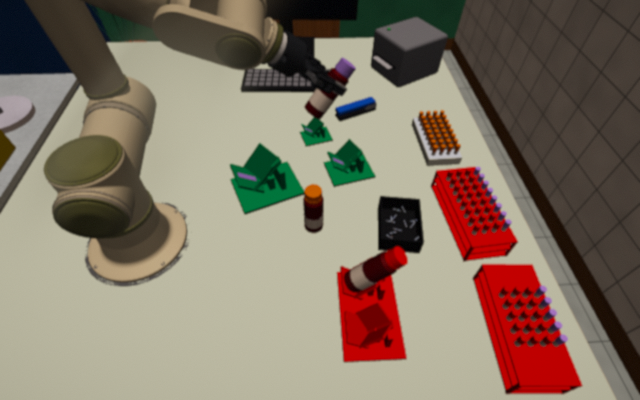

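View pics/top6.png

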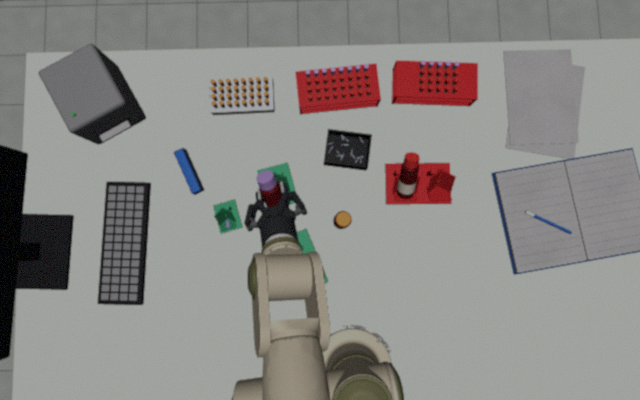

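```bash
cat >> h.py <<'E'
TG=(np.array([511.6,-264.8,144.9]),Ro.from_euler('xyz',[-130.0,.1,-91.6],degrees=True))
def foot(rest,y,yo): return rest[0]+frame(rest).apply(np.array([-30,y+yo,47.5])+3.0*e2)
FT=TG[1].inv().apply(foot(RED,-50,.3)-TG[0]); RT=TG[1].inv()*frame(RED)   # bottle in tool
def bottle(p,R): return p+R.apply(FT),(R*RT).apply(d)
def place(phi,up=0,along=0,dy=0):  # TCP pose so that bottle at green seat (+up along e2, along d)
    Rb=frame(GREEN)*Ro.from_rotvec(d*np.radians(phi)); R=Rb*RT.inv()
    f=foot(GREEN,0,dy)+frame(GREEN).apply(up*e2+along*d)
    return f-R.apply(FT),R
E
python3 - <<'E'
from h import *
from scipy.optimize import least_squares
p,R,s=cur();f,ax=bottle(p,R);print("FT",FT,"foot",f,"axis",ax)
u=np.cross(ax,[0,0,1.]);u/=np.linalg.norm(u);w=np.cross(ax,u)
for n in("side","top"):
    c=load(n+"6.npz");X=cloud(c)*1000-f;h=cv2.cvtColor(c["frame"],cv2.COLOR_RGB2HSV)
    t=X@ax;rad=np.linalg.norm(X-t[...,None]*ax,axis=-1)
    lil=(h[...,0]>120)&(h[...,0]<160)&(h[...,1]>40)
    top=lil&(rad<24)&(t>95)&(t<150)
    dark=((h[...,0]<10)|(h[...,0]>165))&(h[...,1]>90)&(rad<34)&(t>0)&(t<70)
    print(n,"cap n",top.sum(),"t pct",np.percentile(t[top],[5,50,95]).round(1),"dark",dark.sum())
    for nm,m,rr in(("cap",top&(t<131),20),("body",dark,24)):
        pp=X[m]
        if len(pp)<12: continue
        res=lambda v:np.linalg.norm((pp-v[0]*u-v[1]*w)-((pp)@ax)[:,None]*ax,axis=1)-rr
        q=least_squares(res,[0,0],loss='soft_l1');print("  ",nm,len(pp),"off u,w",q.x.round(1))
print("u",u,"w",w)
for phi in(25,-25):
    P,RR=place(phi,up=90);print(phi,P,RR.apply([0,0,1]));plan(P,RR)
E
```

```text
FT [ 0.1734848  81.24312736 51.69879257] foot [432.57469712 173.6274136  233.69181078] axis [0.59539604 0.21875418 0.77307837]
side cap n 224 t pct [112.7 126.1 136.5] dark 193
   cap 154 off u,w [ 1.4 -1.7]
   body 193 off u,w [ 0.7 -1.4]
top cap n 302 t pct [107.2 130.5 134. ] dark 34
   cap 159 off u,w [-0.2  1.8]
   body 34 off u,w [-2.3  2.6]
u [ 0.34486922 -0.93865074  0.        ] w [ 0.72565058  0.26661094 -0.63431052]
25 [457.32151276 164.18437289 199.7338586 ] [ 0.57905153  0.56970091 -0.58321539]
 shift [  15.6  -18.1 -129.4] rotvec [0.321 0.11  0.292] ang 25.7
-25 [447.12767192 206.80847656 199.76609787] [ 0.77311527 -0.25295277 -0.58164222]
 shift [   5.4   24.6 -129.4] rotvec [-0.213 -0.051 -0.379] ang 25.1
```

The bottle sits in the hand as predicted, within about 2 mm. I'll place it with the tool turned 25° about the bottle axis, which keeps the arm away from the wrist singularity.

Call:
{"name": "arm_command", "arguments": {
  "commands": [
    [[3,-3,0],[0.064,0.022,0.058],40],
    [[6,-7,0],[0.128,0.044,0.117],40],
    [[9,-11,-10],[0.193,0.066,0.175],40],
    [[12,-14,-25],[0.257,0.088,0.234],40],
    [[15,-18,-40],[0.321,0.11,0.292],40],
    [[15.6,-18,-60],[0.321,0.11,0.292],40],
    [[15.6,-18,-80],[0.321,0.11,0.292],40],
    [[15.6,-18,-95],[0.321,0.11,0.292],40]
  ]
}}

```text
time_s: 14.5
tcp_pos: [0.458, 0.162, 0.2368]
orientation: [-126.9, 15.4, -57.3]
force: [0.6, -0.5, -1.1]
gripper_width: 0.0462
```

```bash
python3 - <<'E'
from h import *
p,R,s=cur();print(s["time_s"],p,s["joint_pos"].round(1),s["force"].round(1),s["gripper_width"],s["orientation"])
plan(*place(25,90,3))
E
```

```text
14.5 [458.02670094 162.00720844 236.82966126] [ -9.6   8.5 123.1  80.4  41.7  -6.2] [ 0.6 -0.5 -1.1] 0.0462478617788423 [-126.87993445   15.41674929  -57.32363889]
 shift [  1.2   2.6 -34.8] rotvec [0.003 0.011 0.003] ang 0.7
```

Call:
{"name": "arm_command", "arguments": {
  "commands": [
    [[0.5,1,-10],[0.003,0.011,0.003],40],
    [[1,2,-22],[0.003,0.011,0.003],40],
    [[1.2,2.6,-34.8],[0.003,0.011,0.003],40],
    [[1.2,2.6,-34.8],[0.003,0.011,0.003],40]
  ]
}}

```text
time_s: 14.9
tcp_pos: [0.4589, 0.1652, 0.2017]
orientation: [-127.5, 16.1, -57.3]
force: [-1.3, 0.5, -0.8]
gripper_width: 0.0462
```

```bash
python3 - <<'E'
from h import *
from station import r
p,R,s=cur();print(s["time_s"],p,s["joint_pos"].round(1),s["force"].round(1),s["gripper_width"],s["orientation"])
for u in (90,50,20,8,0):plan(*place(25,u,4),u)
for n in("side","top"):
    c=r.camera(n);np.savez(n+"7.npz",**c);a=c["frame"][...,::-1];a=a[60:210,240:420] if n=="side" else a[120:270,200:380]
    cv2.imwrite(f"pics/{n}7.png",cv2.resize(a,None,fx=4,fy=4,interpolation=cv2.INTER_CUBIC))
E
```

```text
14.9 [458.92179384 165.2461901  201.746774  ] [ -9.1  13.2 124.4  86.5  41.  -14. ] [-1.3  0.5 -0.8] 0.0461540453290149 [-127.47723568   16.09680985  -57.28282391]
90 shift [ 0.9 -0.5  1. ] rotvec [-0.001 -0.004 -0.001] ang 0.2
50 shift [ 30.7   6.6 -24.7] rotvec [-0.001 -0.004 -0.001] ang 0.2
20 shift [ 53.   11.9 -44. ] rotvec [-0.001 -0.004 -0.001] ang 0.2
8 shift [ 61.9  14.1 -51.8] rotvec [-0.001 -0.004 -0.001] ang 0.2
0 shift [ 67.9  15.5 -56.9] rotvec [-0.001 -0.004 -0.001] ang 0.2
```

View pics/side7.png

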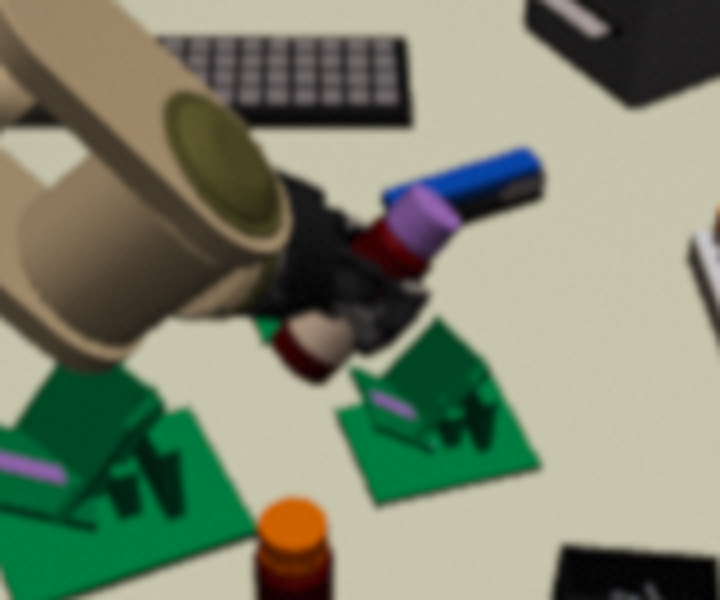

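View pics/top7.png

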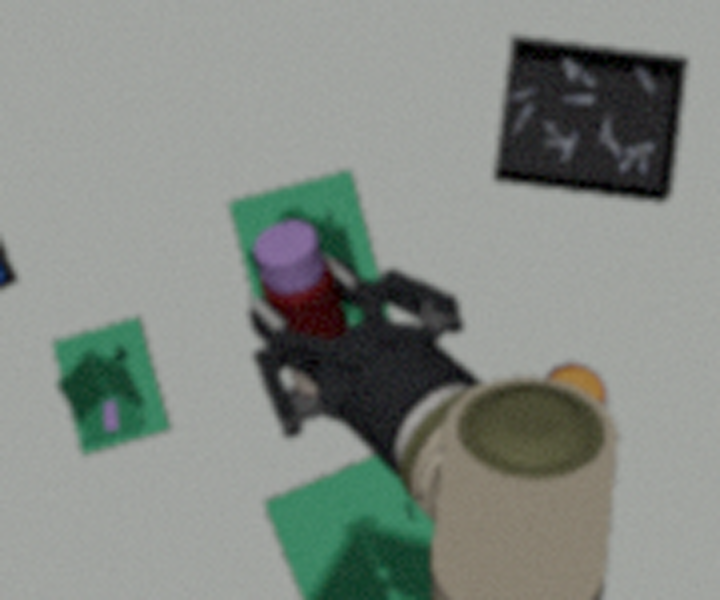

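```bash
python3 - <<'E'
from h import *
p,R,s=cur();z=R.apply([0,0,1])
for n in("side","top"):
    c=load(n+"7.npz");P=cloud(c)*1000;h=cv2.cvtColor(c["frame"],cv2.COLOR_RGB2HSV)
    q=P.reshape(-1,3);m=(q[:,2]>150)&(q[:,0]>150)&(q[:,0]<470)&(q[:,1]>-80)&(q[:,1]<220);q=q[m]
    X=q-p;t=X@z;rad=np.linalg.norm(X-t[:,None]*z,axis=1)
    for a,b in((-60,0),(-110,-60),(-160,-110),(-220,-160),(-300,-220)):
        k=(t>a)&(t<b)&(rad<160)
        if k.sum()>10: print(n,a,b,k.sum(),"maxrad",np.percentile(rad[k],97).round(),"min",q[k].min(0).round(),"max",q[k].max(0).round())
E
```

```text
side -60 0 193 maxrad 63.0 min [426.  91. 190.] max [470. 213. 267.]
side -110 -60 417 maxrad 39.0 min [402.  77. 214.] max [455. 147. 287.]
side -160 -110 266 maxrad 68.0 min [350.  43. 242.] max [427. 103. 352.]
side -220 -160 2269 maxrad 84.0 min [279.  10. 247.] max [424. 114. 409.]
side -300 -220 4410 maxrad 110.0 min [220.  11. 280.] max [385. 110. 476.]
top -60 0 509 maxrad 66.0 min [401.  93. 195.] max [470. 215. 268.]
top -110 -60 565 maxrad 39.0 min [373.  82. 243.] max [454. 163. 295.]
top -160 -110 353 maxrad 68.0 min [350.  41. 280.] max [426. 131. 355.]
top -220 -160 999 maxrad 94.0 min [347.  12. 318.] max [423. 109. 409.]
top -300 -220 1945 maxrad 146.0 min [254.  15. 362.] max [384. 130. 477.]
```

Call:
{"name": "arm_command", "arguments": {
  "commands": [
    [[7,1,-5],[0,-0.004,0],40],
    [[14,3,-11],[0,-0.004,0],40],
    [[22,5,-18],[0,-0.004,0],40],
    [[30,6.5,-24.5],[0,-0.004,0],40],
    [[38,8.5,-31],[0,-0.004,0],40],
    [[46,10,-38],[0,-0.004,0],40],
    [[53,12,-44],[0,-0.004,0],40],
    [[53,12,-44],[0,-0.004,0],40]
  ]
}}

```text
time_s: 15.8
tcp_pos: [0.5123, 0.1776, 0.1574]
orientation: [-127.3, 16.0, -57.2]
force: [0.6, -0.9, -1.3]
gripper_width: 0.0463
```

```bash
python3 - <<'E'
from h import *
from station import r
p,R,s=cur();print(s["time_s"],p,s["joint_pos"].round(1),s["force"].round(1),s["gripper_width"],s["orientation"])
for u,a in ((20,4),(8,4),(3,3),(0,3),(0,0)):plan(*place(25,u,a),(u,a))
for n in("side","top"):
    c=r.camera(n);np.savez(n+"8.npz",**c);a=c["frame"][...,::-1];a=a[110:210,290:410] if n=="side" else a[140:240,230:350]
    cv2.imwrite(f"pics/{n}8.png",cv2.resize(a,None,fx=6,fy=6,interpolation=cv2.INTER_CUBIC))
f,ax=bottle(p,R)
print("foot",f,"ax",ax,"seat",foot(GREEN,0,0))
# stripe on ledge: location now vs predicted, in rest frame
for n in("side","top"):
    c=load(n+"0.npz");P=cloud(c)*1000;h=cv2.cvtColor(c["frame"],cv2.COLOR_RGB2HSV)
    m=(h[...,0]>120)&(h[...,0]<160)&(h[...,1]>40)&(np.hypot(P[...,0]-502,P[...,1]-198)<30)
    print(n,frame(GREEN).inv().apply(P[m]-GREEN[0]).mean(0))
E
```

```text
15.8 [512.3402898  177.62347702 157.38755588] [ -6.1  24.5 117.4  94.1  39.2 -20.9] [ 0.6 -0.9 -1.3] 0.04632421027314631 [-127.2950859    16.04436795  -57.24270059]
(20, 4) shift [-0.4 -0.4  0.3] rotvec [-0.002 -0.001 -0.   ] ang 0.1
(8, 4) shift [ 8.5  1.7 -7.4] rotvec [-0.002 -0.001 -0.   ] ang 0.1
(3, 3) shift [ 11.6   2.4 -11.4] rotvec [-0.002 -0.001 -0.   ] ang 0.1
(0, 3) shift [ 13.8   3.  -13.3] rotvec [-0.002 -0.001 -0.   ] ang 0.1
(0, 0) shift [ 11.9   2.5 -15.6] rotvec [-0.002 -0.001 -0.   ] ang 0.1
foot [491.26957482 195.40396768  65.12098493] ax [0.6271507  0.14781859 0.76474287] seat [503.28466356 197.71581117  49.43265306]
side [-33.67401443   1.08150675  49.55808325]
top [-34.07631826   0.71416854  49.84555848]
```

View pics/side8.png

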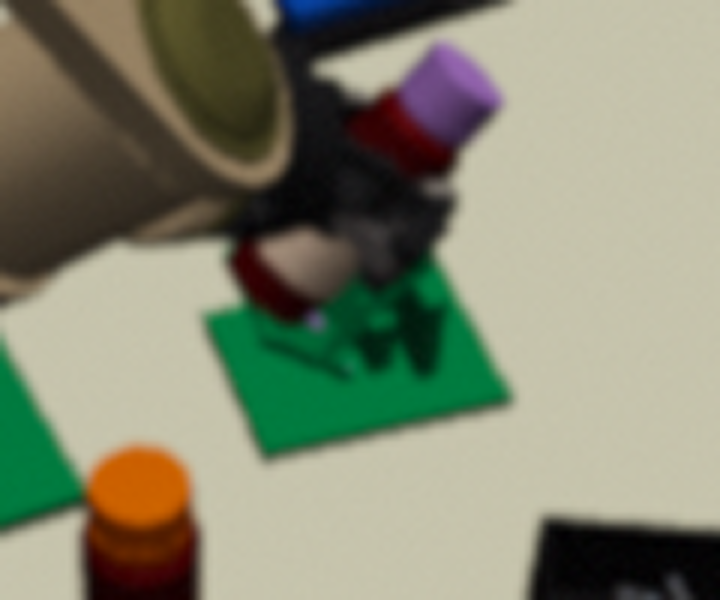

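View pics/top8.png

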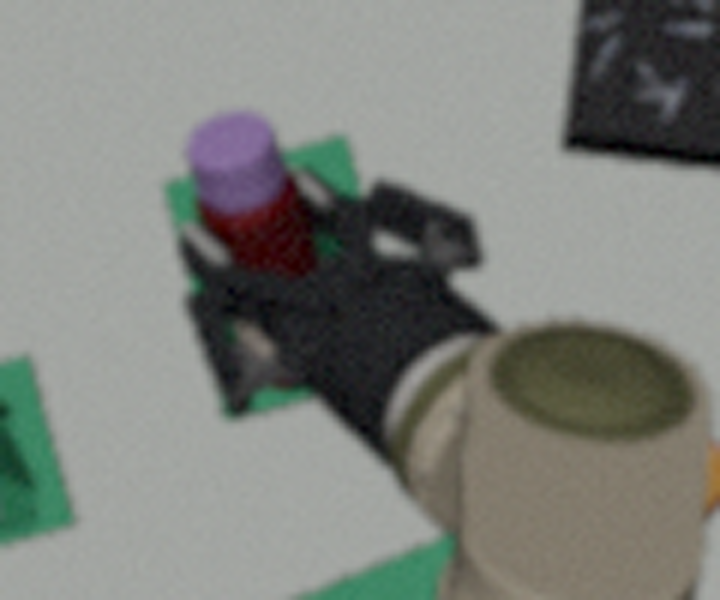

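The views show the bottle 20 mm above the trough and aligned with it, and the lilac stripe just visible at the foot. I'll go in slowly, watching the force.

Call:
{"name": "arm_command", "arguments": {
  "commands": [
    [[3,0.8,-2.5],[0,0,0],40],
    [[6,1.5,-5],[0,0,0],40],
    [[8.5,2.2,-7.4],[0,0,0],40],
    [[9.6,2.5,-8.5],[0,0,0],40],
    [[10.7,2.8,-9.6],[0,0,0],40],
    [[11.5,3,-10.3],[0,0,0],40]
  ]
}}

```text
time_s: 16.5
tcp_pos: [0.5234, 0.1805, 0.1478]
orientation: [-127.3, 16.0, -57.2]
force: [0.3, -0.4, -1.6]
gripper_width: 0.0463
```

Call:
{"name": "arm_command", "arguments": {
  "commands": [
    [[0.7,0.2,-0.6],[0,0,0],40],
    [[1.5,0.35,-1.3],[0,0,0],40],
    [[2.2,0.5,-1.9],[0,0,0],40],
    [[2.2,0.5,-1.9],[0,0,0],40]
  ]
}}

```text
time_s: 16.9
tcp_pos: [0.5256, 0.181, 0.146]
orientation: [-127.3, 16.0, -57.2]
force: [0.3, 1.0, -1.0]
gripper_width: 0.046
```

```bash
python3 - <<'E'
from h import *
p,R,s=cur();f,ax=bottle(p,R);D=frame(GREEN).inv().apply(f-foot(GREEN,0,0));print(s["time_s"],"e2",D@e2,"d",D@d,"y",D[1]);print("F in rest (y,e2,d)",[round(float(frame(GREEN).inv().apply(s["force"])@k),2) for k in(e1,e2,d)])
E
```

```text
16.9 e2 1.5914280144385353 d 4.23594881311474 y 0.7039620543773416
F in rest (y,e2,d) [0.88, -0.98, -0.44]
```

Call:
{"name": "arm_command", "arguments": {
  "commands": [
    [[0.7,0.2,-0.6],[0,0,0],40],
    [[1.5,0.35,-1.3],[0,0,0],40],
    [[1.5,0.35,-1.3],[0,0,0],40]
  ]
}}

```text
time_s: 17.2
tcp_pos: [0.5268, 0.1817, 0.1448]
orientation: [-127.2, 16.1, -57.2]
force: [-3.2, 0.1, 3.5]
gripper_width: 0.0461
```

Call:
{"name": "arm_command", "arguments": {
  "commands": [
    [[0.7,0.2,-0.6],[0,0,0],40],
    [[0.7,0.2,-0.6],[0,0,0],40]
  ]
}}

```text
time_s: 17.4
tcp_pos: [0.5273, 0.1821, 0.1445]
orientation: [-127.2, 16.1, -57.1]
force: [-8.2, 0.8, 7.6]
gripper_width: 0.0457
```

Call:
{"name": "arm_command", "arguments": {
  "commands": [
    [[0.7,0.2,-0.6],[0,0,0],40],
    [[0.7,0.2,-0.6],[0,0,0],40]
  ]
}}

```text
time_s: 17.6
tcp_pos: [0.5278, 0.1824, 0.1441]
orientation: [-127.2, 16.1, -57.1]
force: [-12.6, -1.4, 12.6]
gripper_width: 0.0463
```

```bash
cat > chk.py <<'E'
from h import *
p,R,s=cur();f,ax=bottle(p,R);D=frame(GREEN).inv().apply(f-foot(GREEN,0,0));print(s["time_s"],"e2",D@e2,"d",D@d,"y",D[1],s["gripper_width"]);print("F in rest (y,e2,d)",[round(float(frame(GREEN).inv().apply(s["force"])@k),2) for k in(e1,e2,d)])
E
python3 chk.py
```

```text
17.6 e2 -1.5020127389311058 d 4.448336303115984 y 1.7388498635527612 0.046303334395207986
F in rest (y,e2,d) [1.52, 17.74, 1.54]
```

The trough is touched at the expected depth with 18 N. I'll back off slightly and slide down to the ledge.

Call:
{"name": "arm_command", "arguments": {
  "commands": [
    [[-0.9,0.1,0.8],[0,0,0],40],
    [[-1.5,0,0],[0,0,0],40],
    [[-2.1,-0.1,-0.7],[0,0,0],40],
    [[-2.1,-0.1,-0.7],[0,0,0],40]
  ]
}}

```text
time_s: 18.0
tcp_pos: [0.5268, 0.1821, 0.1442]
orientation: [-127.0, 16.0, -57.1]
force: [-5.1, 2.2, 9.6]
gripper_width: 0.0461
```

```bash
python3 chk.py
```

```text
18.0 e2 -0.895934366822358 d 4.000330497606841 y 1.5955892138420447 0.04606840024659396
F in rest (y,e2,d) [3.29, 9.61, 4.52]
```

Call:
{"name": "arm_command", "arguments": {
  "commands": [
    [[-0.5,-0.1,-0.6],[0,0,0],40],
    [[-0.9,-0.2,-1.1],[0,0,0],40],
    [[-0.9,-0.2,-1.1],[0,0,0],40]
  ]
}}

```text
time_s: 18.3
tcp_pos: [0.5263, 0.1819, 0.1437]
orientation: [-126.9, 16.0, -57.1]
force: [-4.0, 1.9, 13.0]
gripper_width: 0.0461
```

```bash
python3 chk.py
```

```text
18.3 e2 -0.9574785434987175 d 3.4038841318967936 y 1.6204342914722767 0.04606383650105183
F in rest (y,e2,d) [2.78, 11.08, 7.72]
```

Call:
{"name": "arm_command", "arguments": {
  "commands": [
    [[-0.8,-0.2,0.7],[0,0,0],40],
    [[-0.8,-0.2,0.7],[0,0,0],40]
  ]
}}

```text
time_s: 18.5
tcp_pos: [0.5248, 0.1813, 0.1428]
orientation: [-127.2, 16.0, -57.2]
force: [-2.3, 1.4, 2.0]
gripper_width: 0.046
```

```bash
python3 chk.py;  python3 - <<'E'
from h import *
from station import r
for n in("side","top"):
    c=r.camera(n);np.savez(n+"9.npz",**c);a=c["frame"][...,::-1];a=a[110:210,290:410] if n=="side" else a[140:240,230:350]
    cv2.imwrite(f"pics/{n}9.png",cv2.resize(a,None,fx=6,fy=6,interpolation=cv2.INTER_CUBIC))
E
```

```text
18.5 e2 0.028003007769409182 d 1.4091911111823658 y 1.2400911504026257 0.04597223572838015
F in rest (y,e2,d) [1.87, 2.72, 0.29]
```

View pics/side9.png

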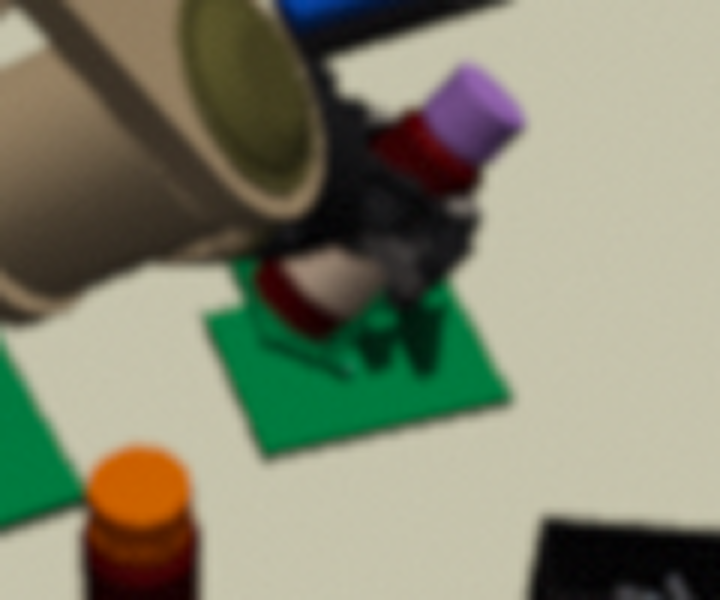

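That was friction: the bottle slid on to 1.4 mm above the seat, with light forces. I continue down the trough.

Call:
{"name": "arm_command", "arguments": {
  "commands": [
    [[-0.6,0,-0.8],[0,0,0],40],
    [[-0.9,-0.1,-1.1],[0,0,0],40],
    [[-0.9,-0.1,-1.1],[0,0,0],40]
  ]
}}

```text
time_s: 18.9
tcp_pos: [0.5241, 0.1813, 0.1418]
orientation: [-127.1, 16.0, -57.2]
force: [-0.5, 3.4, 5.8]
gripper_width: 0.0462
```

```bash
python3 chk.py
```

```text
18.9 e2 -0.1626204408844342 d 0.2675780309946324 y 1.3907701886823265 0.04615097832634811
F in rest (y,e2,d) [3.4, 3.47, 4.65]
```

Call:
{"name": "arm_command", "arguments": {
  "commands": [
    [[-0.5,0.1,-0.7],[0,0,0],40],
    [[-0.5,0.1,-0.7],[0,0,0],40]
  ]
}}

```text
time_s: 19.1
tcp_pos: [0.5241, 0.1813, 0.1417]
orientation: [-127.1, 16.0, -57.2]
force: [0.6, 3.9, 8.0]
gripper_width: 0.046
```

```bash
python3 chk.py
```

```text
19.1 e2 -0.3276207682962868 d 0.23875598392615496 y 1.437672589773641 0.04602043884603064
F in rest (y,e2,d) [3.66, 4.06, 7.08]
```

Call:
{"name": "arm_command", "arguments": {
  "commands": [
    [[-0.5,0.1,-0.7],[0,0,0],40],
    [[-0.5,0.1,-0.7],[0,0,0],40]
  ]
}}

```text
time_s: 19.3
tcp_pos: [0.524, 0.1814, 0.1416]
orientation: [-127.0, 16.0, -57.2]
force: [0.6, 2.7, 12.0]
gripper_width: 0.0462
```

```bash
python3 chk.py
```

```text
19.3 e2 -0.49871920559464805 d 0.2276988767725789 y 1.5277424137259683 0.04619930405147714
F in rest (y,e2,d) [2.44, 6.79, 9.97]
```

The ledge is touched (10 N along the axis, motion stopped). I'll relax the grip and open gently.

Call:
{"name": "arm_command", "arguments": {
  "commands": [
    [[0.2,0,0.4],[0,0,0],40],
    [[0.2,0,0.4],[0,0,0],44],
    [[0.2,0,0.4],[0,0,0],47],
    [[0.2,0,0.4],[0,0,0],50],
    [[0.2,0,0.4],[0,0,0],54],
    [[0.2,0,0.4],[0,0,0],60]
  ],
  "grip_force": 20
}}

```text
time_s: 19.9
tcp_pos: [0.5227, 0.1811, 0.1398]
orientation: [-127.3, 16.0, -57.3]
force: [-0.6, 0.3, -0.1]
gripper_width: 0.0601
```

```bash
python3 chk.py;  python3 - <<'E'
from h import *
from station import r
for n in("side","top"):
    c=r.camera(n);np.savez(n+"10.npz",**c);a=c["frame"][...,::-1];a=a[110:210,290:410] if n=="side" else a[140:240,230:350]
    cv2.imwrite(f"pics/{n}10.png",cv2.resize(a,None,fx=6,fy=6,interpolation=cv2.INTER_CUBIC))
E
```

```text
19.9 e2 -0.17876327958481458 d -2.282010992364251 y 1.4831655854879005 0.06007820384196121
F in rest (y,e2,d) [0.38, 0.33, -0.35]
```

View pics/side10.png

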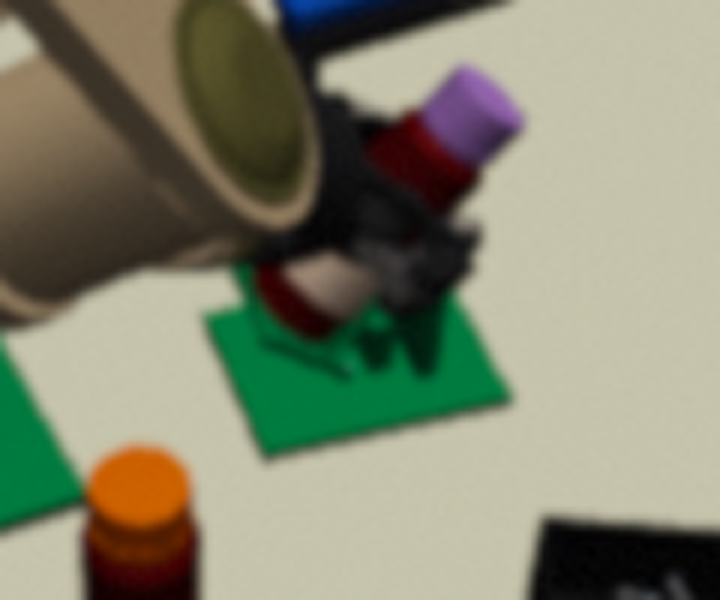

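View pics/top10.png

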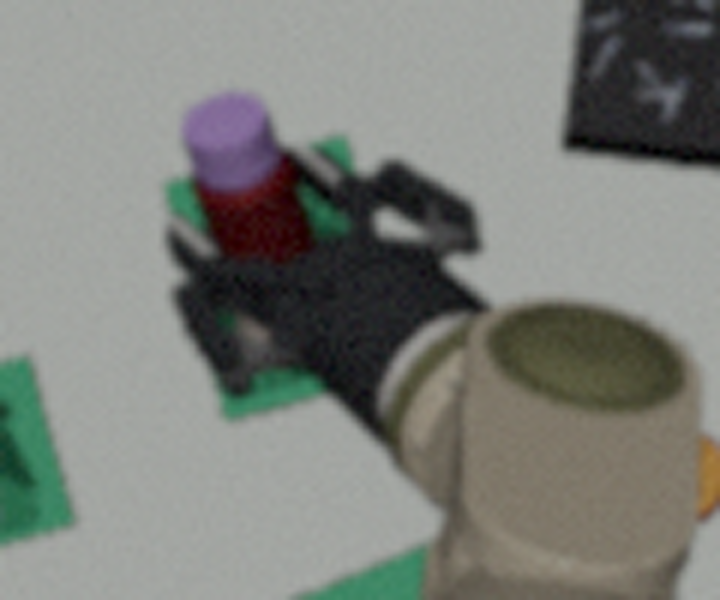

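The bottle stays put with the jaws open on both sides. I open fully and withdraw along the tool axis.

Call:
{"name": "arm_command", "arguments": {
  "commands": [
    [[0,0,0],[0,0,0],70],
    [[0,0,0],[0,0,0],80],
    [[0,0,0],[0,0,0],85],
    [[-3,-3,3],[0,0,0],85],
    [[-8,-8,8],[0,0,0],85],
    [[-14,-14,14],[0,0,0],85],
    [[-20,-20,20],[0,0,0],85],
    [[-26,-26,26],[0,0,0],85]
  ]
}}

```text
time_s: 20.8
tcp_pos: [0.4963, 0.1547, 0.167]
orientation: [-127.2, 16.0, -57.2]
force: [0.1, -0.7, -0.5]
gripper_width: 0.085
```

Call:
{"name": "arm_command", "arguments": {
  "commands": [
    [[-7,-7,7],[0,0,0],85],
    [[-15,-15,15],[0,0,0],85],
    [[-24,-24,24],[0,0,0],85],
    [[-33,-33,36],[0,0,0],85],
    [[-42,-40,55],[0,0,0],85],
    [[-50,-45,80],[0,0,0],85],
    [[-55,-48,110],[0,0,0],85],
    [[-60,-50,140],[0,0,0],85]
  ]
}}

```text
time_s: 21.6
tcp_pos: [0.4359, 0.1048, 0.3075]
orientation: [-127.3, 16.0, -57.3]
force: [0.0, -0.0, -0.4]
gripper_width: 0.0852
```

Call:
{"name": "arm_command", "arguments": {
  "commands": [
    [[-15,0,15],[0,0,0],85],
    [[-40,0,30],[0,0,0],85],
    [[-65,0,40],[0,0,0],85],
    [[-80,0,45],[0,0,0],85],
    [[-80,0,45],[0,0,0],85],
    [[-80,0,45],[0,0,0],85]
  ]
}}

```text
time_s: 22.2
tcp_pos: [0.357, 0.105, 0.3514]
orientation: [-127.2, 16.0, -57.3]
force: [0.5, 1.0, 0.1]
gripper_width: 0.085
```

```bash
python3 - <<'E'
from h import *
from station import r
from scipy.optimize import least_squares
s=r.sense();print(s["time_s"],s["joint_pos"].round(1),s["force"].round(1))
for n in("side","top"):
    c=r.camera(n);np.savez(n+"11.npz",**c);cv2.imwrite(f"pics/{n}11.png",c["frame"][...,::-1])
    X=frame(GREEN).inv().apply((cloud(c)*1000-GREEN[0]).reshape(-1,3)).reshape(400,640,3)-np.array([-30,0,48.])
    t=X@d;rad=np.linalg.norm(X-t[...,None]*d,axis=-1)
    m=(t>64)&(t<100)&(rad<31);pp=X[m]
    q=least_squares(lambda v:(lambda Y:np.linalg.norm(Y-(Y@d)[:,None]*d,axis=1)-24)(pp-v[0]*e1-v[1]*e2),[0,0],loss='soft_l1')
    cap=(rad<24)&(t>105)&(t<160)
    print(n,m.sum(),"y,e2 off",q.x.round(2),np.abs(q.fun).mean().round(2),"cap end t",np.percentile(t[cap],[50,95,99]).round(1))
    # full axis tilt
    if 1:
        m=(t>64)&(t<102)&(rad<31);pp=X[m]
        def res(v):
            dd=d+v[2]*e1+v[3]*e2;dd/=np.linalg.norm(dd);Y=pp-v[0]*e1-v[1]*e2;return np.linalg.norm(Y-(Y@dd)[:,None]*dd,axis=1)-24
        print("  tilt",least_squares(res,[0,0,0,0],loss='soft_l1').x.round(3))
E
```

```text
22.2 [-27.4 -19.2 126.9  58.3  65.3  15. ] [0.5 1.  0.1]
side 236 y,e2 off [1.13 3.17] 1.22 cap end t [122.8 134.5 134.8]
  tilt [0.706 2.042 0.005 0.014]
top 178 y,e2 off [1.56 2.28] 0.99 cap end t [131.6 135.4 136.4]
  tilt [ 2.5    2.037 -0.011  0.003]
```

View pics/side11.png

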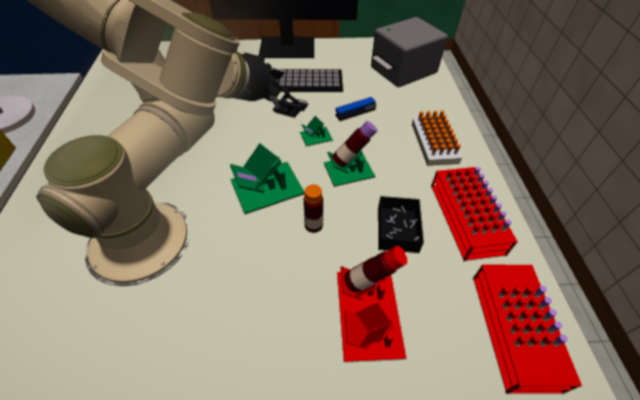

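View pics/top11.png

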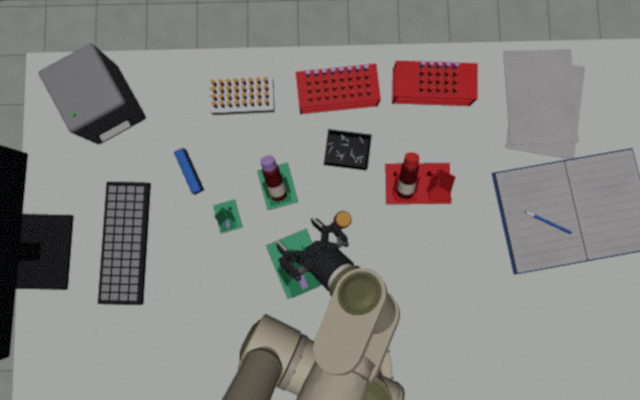

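The sample lies in the middle green rest with the same depth, seat height and slant as it had in the red rest. In the top view its cap is at (268,162). The spare (343,219), basket (348,149), stapler (188,171) and neighbour are unmoved, and the arm is clear.

```bash
python3 -c "
from station import r
print(r.finish_job(), r.sense()['time_s'])"
```

```text
the job is handed in; nothing more can be done
the job is handed in; nothing more can be done
```

I mixed the lilac-capped bottle by inversion and set it in the middle-sized green rest. The job was handed in at about 22 s on the robot's clock, and no verdict is reported.

- **Mixing:** I took the bottle out of the red rest, raised it to about 0.48 m and turned it until the cap pointed 64° below level. It stayed that way for about 1.5 s before I turned it cap-up again.
- **Placing:** I slid it down the trough until it met the ledge with about 10 N, then opened the jaws and withdrew. The strongest force at any reading was about 18 N, when it first touched the trough.
- **Seating check:** After letting go, the cap end is 134.5–136 mm up the slant, as it was in the red rest. The slant is within about 1° of the seat's. The bottle sits 1–1.5 mm to one side of my estimate of the rest's centre line, which is within the camera calibration.
- **Other objects:** The neighbour, spare, basket and stapler look unmoved in both final views. The arm is clear of everything.
- **Disagreement:** In both rests the camera put the bottle 2–4 mm higher out of the trough than the nominal seat. I took this as measurement bias and used contact forces for the final seating.

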